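Put the dry-goods scoop away in the sliding-door cupboard

TASK

Put the dry-goods scoop away: slide the small white cupboard's door fully open to the side, hang the scoop by the hole in its handle on the hook deep inside, tilting it so that it gets in under the low roof, and let it hang still. Then slide the door fully shut again. Do not knock over or shove the other things on the table.

Things in the scene. Friction and masses are not known exactly. Their poses are not given: they have to be found in the camera images.
- scoop: Loose scoop 206 mm long, 0.15-0.31 kg, standing level on its steel bowl: open box 70 (x) x 58 (y) x 45 mm high, flat upright sides. Origin: centre of the bowl's underside; +x to the handle's end, +z up out of the mouth. Black handle 10 mm thick, mid-plane 40 mm up: bar 20 mm wide from x=35 to 109 mm, then a flat end 44 mm wide to x=168 mm with a hole. Centre of mass about x=17 mm.
- scoop_hole (a point): Centre of the 26 x 26 mm square through hole in the handle's flat end, 130 mm along x from the scoop's origin and 40 mm up; axes as the scoop's, the hole runs along z. The handle goes on 38 mm beyond this point (25 mm beyond the hole's edge).
- cupboard: Fixed white cupboard 165 deep (x) x 360 wide (y) x 276 mm high; front open to the robot (its -x), origin centre of underside, on the table. Sides and floor 12 mm thick, clear roof with underside 264 and top 272 mm above the table, clear back. The hook is in the right half (-y), paper cups (fixed) in the left. One sliding door covers half the front.
- hook_bend (a point): Bend (on the centreline) of the fixed hook, a dark steel bar 8 mm thick: 103 mm behind the cupboard's front, 85 mm right of its middle, 205 mm above the table, 59 mm below the roof. Axes as the cupboard's. The bar comes level from the back wall (+x) to this bend, then rises to its free tip 23 mm nearer the robot (-x) and 16 mm higher. A hung scoop swings down freely below it.
- door (a joint): Sliding door, m: 0 shut (covering the right half with the hook), 0.17 fully open (slid to the left, cupboard's +y). Starts at 0 to 0.05. Friction about 1.5 N, stays where it is left; no latch.
- door_grip (a point): Point in the door's upright aluminium fin handle: the fin is 12 mm thick (y), sticks out 46 mm from the door's face towards the robot and is 68 mm tall, with its top 272 mm above the table; this point is the middle of its top edge, 26 mm out from the face, 272 mm above the table. Axes as the cupboard's; moves with the door.
- tin: Food tin, 73 mm wide, 105 mm high, upright, at the other one of the two places beside the cupboard's front where the scoop may stand. Origin under its centre. Leave alone.
- tin_b: Food tin as the other, in front of the cupboard's middle or left. Leave alone.
- jar: Glass jar 84 mm wide, 120 mm high, far left. Leave alone.
- spray: White bottle 66 mm wide, 190 mm high, far right. Leave alone.
- tape: Roll of tape lying flat, 104 mm wide, 48 mm high, in front of the cupboard's right half. Leave alone.
- caddy: Open grey caddy 110 x 160 x 70 mm on the right. Leave alone.
Things that resemble listed ones, but are neither listed nor needed, are in the scene too. What is shaped like the scoop but purple is not meant.

How it is judged (in metres and radians):
On the way, in this order (a step that is already met when the one before it is completed fails the run):
1. the door has been slid fully open (at least 150 mm) before the scoop goes in (value of joint door above 0.15 m), for 0.2 s.
2. with the door still open, the scoop hangs by its hole on the hook, let go of (x of scoop_hole in the frame of hook_bend between -0.018 and 0.048 m and y of scoop_hole in the frame of hook_bend between -0.014 and 0.014 m and z of scoop_hole in the frame of hook_bend between -0.022 and 0.012 m and angle between scoop's own x axis and vertical below 0.6 rad and contact force between scoop and hook above 0.3 N and contact force between scoop and the fingers below 0.2 N and value of joint door above 0.14 m), for 0.3 s.
At the end, for the whole second after the job is handed in: The scoop hangs still (under 0.05 m/s), let go of, its hole on the hook (18 mm before to 48 mm behind the bend, 14 mm sideways, 22 mm below to 12 mm above), handle up within 0.6 rad of upright; the door is shut to within 12 mm; no other thing was shoved 40 mm or tipped (x of scoop_hole in the frame of hook_bend between -0.018 and 0.048 m and y of scoop_hole in the frame of hook_bend between -0.014 and 0.014 m and z of scoop_hole in the frame of hook_bend between -0.022 and 0.012 m and angle between scoop's own x axis and vertical below 0.6 rad and contact force between scoop and hook above 0.3 N and contact force between scoop and the fingers below 0.2 N and linear speed of scoop below 0.05 m/s and value of joint door below 0.012 m); the robot touches nothing.
It fails at once if another thing on the table is shoved more than 40 mm (distance of any of tin, tin_b, jar, spray, tape, caddy from where it was at the start of the episode above 0.04 m).
It fails at once if another thing on the table is tipped over (angle between any of tin, tin_b, jar, spray, tape, caddy's own z axis and vertical above 0.5 rad).
It also fails if it takes over 72 s, if anything falls off the work surface, if the arm or the gripper's body presses on something with over 40 N, if the wrist force passes 120 N, or if a joint passes its speed limit or range.

ROBOT

A 6-joint arm with a two-finger parallel gripper is mounted at the origin on the work surface. World frame = base frame: x ahead of the robot, y to its left, z up, the work surface at z = 0. Lengths are in m, angles in degrees, forces in N, time in s.
With the tool pointing down it reaches from about 0.375 to 0.9 m from the base axis. Payload 3.1 kg.
Tool frame: the origin (TCP) lies at the very end of the fingers, on their centre line; the grasp point (between the pads) lies behind it (bot.grip_depth is the z of the grasp point in the tool frame, in m); z points along the fingers, y is the direction in which the jaws open and shut (so a half turn about z gives the same grasp; the last joint's range is limited). The gripper opens to 87 mm and grips with 3 to 60 N. Pads are 19 mm wide; open, the fingers measure 117 mm over their backs; the gripper's body (75 mm by 190 mm) begins 51 mm behind the grasp point.
Start: joints at [58.298, 30.224, 82.088, -0, 67.689, -10.227], TCP at [0.229, 0.582, 0.223] pointing down, gripper open.
Joint ranges: [-176.69, 176.69], [-43.24, 126.21], [12.49, 139.97], [-82, 262], [0, 151.66], [-163.58, 163.58]. Speed limits (degrees/s): [159.86, 159.86, 180, 180, 180, 180].

INTERFACE

Orientations are given as a 3x3 rotation matrix whose columns are the frame's x, y, z axes.
In Python, from rig import bot, vision gives the robot as it stands. The module is installed in compiled form; this text tells all that it offers.
- The arm moves only by the shell command python3 -m jog 'ROWS'. ROWS is JSON, a list of rows, each a list of 3 entries, a list of its own where there are three numbers: the shift along the tool's x, y, z in mm, then the turn, a rotation vector about the tool's x, y, z in degrees, then the closure, from 0 (fully open) to 1 (shut). In form: [[[dx, dy, dz], [wx, wy, wz], fingers], ...]. A call has 1 to 12 rows; each row is the pose to reach, as a shift and turn from the pose commanded when the call began, along the tool's axes at that moment; what a row does not reach only later rows make up. A row lasts 1/12 s, in which the tool goes at most 41.7 mm and 7.16 degrees, less where a joint would pass 70% of its speed; a pose out of reach is approached as far as the arm can. A call with a gripper value outside its range is refused whole. The fingers move at their own pace and stop on an object; the grip force is fixed at half the most. Time passes only in rows, so rows that repeat a pose let the fingers close. It gives the time, the measured TCP pose, the force and the opening at its end, in the units of the state.
- bot.read_state(): the state, without advancing time (a new reading comes with each control period).
- vision.capture(name): name is "side" or "top" or "wrist"; returns the picture (420x560x3 uint8, red, green, blue); there is no depth.
- vision.camera_info(name): a dict with "intrinsics" (3x3 intrinsics, pixels), "dist" ([k1, k2, p1, p2, k3] as OpenCV has them; the pictures are not rectified), "camera_from_world" (4x4, takes a point from world to camera coordinates); the wrist camera has in their place "mount" (4x4, takes a point from camera to tool coordinates, whose origin is the TCP and whose axes are the flange's). Camera axes: x right, y up, looking along -z (the intrinsics and any distortion apply to the point x, -y, -z); pixel columns grow to the right and rows downward; lengths in m; the calibration is good to about 2 mm. A picture is of the moment at which its call begins: read the wrist's pose just before it. camera_info takes no time and is no camera call.
- bot.hand_in(): hands the job in, once; it reports no verdict.
The state is a dict: "time_s": time; "joint_positions": joint angles; "qvel": joint speeds; "tau": joint torques, N m; "position": TCP position; "tcp_rot": TCP orientation; "force": force on the tool from outside, world axes, zero at the start; "moment": the same for the moment, N m; "opening": opening from 0.0 (shut) to 1.0 (fully open).
Only numpy, scipy, OpenCV 4.12 (cv2) and the standard library are available. Lean on these libraries where they do the work, as an engineer would, in place of code of your own. Each camera call takes 0.05 s, during which the arm holds its last target. There are 200 camera calls.

## Working session

There is one attempt and no reset: what is moved stays moved. The work goes in short steps, Python scripts to look and compute and a shell command to move; the robot and the scene stay as the last step left them, time stands still between calls to the robot, and variables do not carry over. Pictures are saved under pics/ and viewed, about 8 in all and at most 12, crops included, and the job is handed in when it is done.

```bash
mkdir -p pics; ls; python3 - <<'E'
from rig import bot, vision
import cv2, numpy as np
s=bot.read_state(); print(s['position'],s['tcp_rot'],bot.grip_depth,s['time_s'])
for n in ['side','top']:
    im=vision.capture(n); cv2.imwrite(f'pics/{n}0.png',im[:,:,::-1])
    i=vision.camera_info(n); print(n,i)
print(vision.camera_info('wrist'))
E
```

```text
pics
[0.22838855 0.58100097 0.22157897] [[-9.30590006e-01  3.66061417e-01 -1.13154708e-03]
 [ 3.66062960e-01  9.30588316e-01 -1.81530038e-03]
 [ 3.88493068e-04 -2.10351786e-03 -9.99997712e-01]] -0.0187 0.0
side {'intrinsics': array([[529.35298419,   0.        , 272.32883709],
       [  0.        , 529.35298419, 213.80234033],
       [  0.        ,   0.        ,   1.        ]]), 'dist': array([-0.0197783,  0.       ,  0.       ,  0.       ,  0.       ]), 'camera_from_world': array([[ 0.86258674, -0.50584915, -0.00779444, -0.42630895],
       [ 0.38443741,  0.64538163,  0.6600685 , -0.30709979],
       [-0.32886471, -0.57236281,  0.75116498, -1.46999087],
       [ 0.        ,  0.        ,  0.        ,  1.        ]])}
top {'intrinsics': array([[469.493503  ,   0.        , 280.7908284 ],
       [  0.        , 469.493503  , 213.30880906],
       [  0.        ,   0.        ,   1.        ]]), 'dist': array([-0.13306152,  0.        ,  0.        ,  0.        ,  0.        ]), 'camera_from_world': array([[-0.01641865, -0.99974024, -0.01580785, -0.00825161],
       [ 0.99751893, -0.01746054,  0.06819909, -0.51039195],
       [-0.06845739, -0.0146489 ,  0.99754649, -1.55803616],
       [ 0.        ,  0.        ,  0.        ,  1.        ]])}
{'intrinsics': array([[350.52846724,   0.        , 283.69445373],
       [  0.        , 350.52846724, 208.37511494],
       [  0.        ,   0.        ,   1.        ]]), 'dist': array([-0.01967857,  0.        ,  0.        ,  0.        ,  0.        ]), 'mount': array([[ 1.64624665e-04,  9.64244047e-01,  2.65015830e-01,
         7.34222934e-02],
       [ 9.99999963e-01, -1.01040955e-04, -2.53556622e-04,
         3.07777838e-04],
       [-2.17713011e-04,  2.65015862e-01, -9.64244028e-01,
        -1.62260292e-01],
       [ 0.00000000e+00,  0.00000000e+00,  0.00000000e+00,
         1.00000000e+00]])}
```

View pics/side0.png

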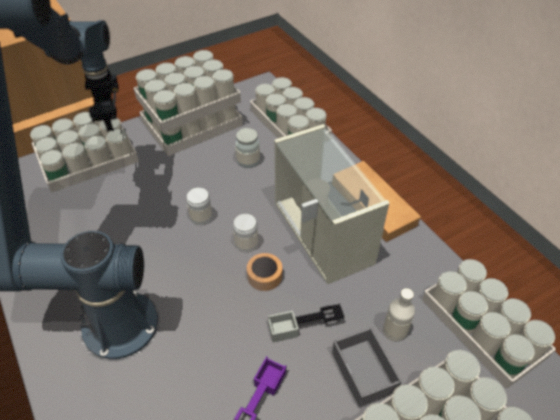

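View pics/top0.png

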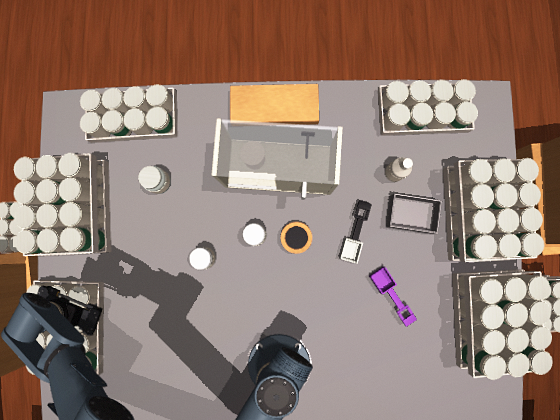

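Side view: arm upper left, cupboard with fin at about (308,210), scoop bowl (283,325) with handle end (333,315). Top view: cupboard spans (212–342, 122–190), fin about (304,188), hook about (308,135), scoop bowl (350,249), hole about (361,210), caddy (413,212). I'll enlarge the top view to measure.

```bash
cat > h.py <<'E'
import cv2, numpy as np
from rig import bot, vision
def ray(cam,px,T=None):
    i=vision.camera_info(cam); K=i['intrinsics']
    u=cv2.undistortPoints(np.array([[px]],float),K,i['dist'])[0,0]
    d=np.array([u[0],-u[1],-1.])
    M=np.linalg.inv(i['camera_from_world']) if T is None else T@i['mount']
    return M[:3,3], M[:3,:3]@d
def onz(cam,px,z,T=None):
    o,d=ray(cam,px,T); return o+d*(z-o[2])/d[2]
def T():
    s=bot.read_state(); M=np.eye(4); M[:3,:3]=s['tcp_rot']; M[:3,3]=s['position']; return M
def two(c1,p1,c2,p2):
    o1,d1=ray(c1,p1);o2,d2=ray(c2,p2)
    t=np.linalg.lstsq(np.c_[d1,-d2],o2-o1,rcond=None)[0]
    a,b=o1+d1*t[0],o2+d2*t[1]; return (a+b)/2,np.linalg.norm(a-b)
def proj(cam,P,T=None):
    i=vision.camera_info(cam)
    C=i['camera_from_world'] if T is None else np.linalg.inv(T@i['mount'])
    p=C[:3,:3]@np.array(P)+C[:3,3]; p=p*[1,-1,-1]
    return cv2.projectPoints(p[None],np.zeros(3),np.zeros(3),i['intrinsics'],i['dist'])[0][0,0]
E
python3 - <<'E'
from h import *
im=cv2.imread('pics/top0.png'); c=im[110:270,205:405]
cv2.imwrite('pics/topc.png',cv2.resize(c,None,fx=3.75,fy=3.75,interpolation=cv2.INTER_CUBIC))
E
```

```text
(no output)
```

View pics/topc.png

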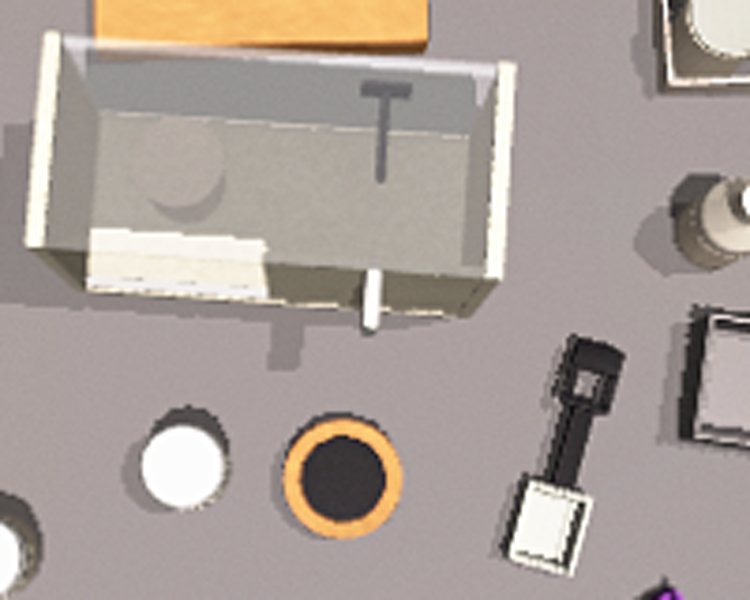

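```bash
python3 - <<'E'
from h import *
np.set_printoptions(precision=4,suppress=True)
P=lambda u,v,z: onz('top',(205+u/3.75,110+v/3.75),z)
q={'FL':(25,246,.276),'FR':(503,278,.276),'BR':(518,62,.276),'BL':(45,32,.276),'finbase':(375,270,.272),'fintip':(371,328,.272),'hooktip':(381,182,.221),'hookback':(385,95,.205),'hole':(588,384,.045),'hend':(600,343,.045),'b1':(520,473,.045),'b2':(595,492,.045),'b3':(575,577,.045),'b4':(505,555,.045),'tape':(343,477,.048),'tin':(184,465,.105),'caddyFL':(690,440,.07),'caddyBL':(703,310,.07),'spray':(745,200,.19)}
R={k:P(*v) for k,v in q.items()}
for k,v in R.items(): print(k,v)
ax=(R['FL']+R['BL']-R['FR']-R['BR']);print('cup yaw',np.degrees(np.arctan2(-ax[0],ax[1])),'wid',np.linalg.norm(R['FL']-R['FR']),np.linalg.norm(R['FL']-R['BL']))
b=sum(R[k] for k in('b1','b2','b3','b4'))/4; d=R['hole']-b; print('bowl',b,'hole dist',np.linalg.norm(d),'yaw',np.degrees(np.arctan2(d[1],d[0])), 'edges',np.linalg.norm(R['b1']-R['b2']),np.linalg.norm(R['b2']-R['b3']))
c=(R['FL']+R['FR']+R['BR']+R['BL'])/4
y=np.radians(np.degrees(np.arctan2(-ax[0],ax[1])));X=np.array([np.cos(y),np.sin(y)]);Y=np.array([-X[1],X[0]])
o=c[:2];print('centre',o,'hook bend',o+X*(.103-.0825)-Y*.085,'fin in cup',[(X@(R[k][:2]-o),Y@(R[k][:2]-o)) for k in('finbase','fintip','hooktip')])
E
```

```text
FL [0.603  0.1736 0.276 ]
FR [ 0.5719 -0.1864  0.276 ]
BR [ 0.7375 -0.2027  0.276 ]
BL [0.7684 0.158  0.276 ]
finbase [ 0.5802 -0.0905  0.272 ]
fintip [ 0.5363 -0.0866  0.272 ]
hooktip [ 0.6567 -0.0986  0.221 ]
hookback [ 0.7302 -0.1041  0.205 ]
hole [ 0.5066 -0.2848  0.045 ]
hend [ 0.5427 -0.2965  0.045 ]
b1 [ 0.4295 -0.2228  0.045 ]
b2 [ 0.4116 -0.2884  0.045 ]
b3 [ 0.3376 -0.269   0.045 ]
b4 [ 0.358 -0.208  0.045]
tape [ 0.4287 -0.0675  0.048 ]
tin [0.44   0.0674 0.105 ]
caddyFL [ 0.4548 -0.3684  0.07  ]
caddyBL [ 0.5678 -0.3836  0.07  ]
spray [ 0.6435 -0.3941  0.19  ]
cup yaw -4.925826569395583 wid 0.3613221070966957 0.166124272832547
bowl [ 0.3842 -0.247   0.045 ] hole dist 0.12813370028136958 yaw -17.12924181250689 edges 0.068014568611164 0.0764830327555055
centre [ 0.6702 -0.0144] hook bend [ 0.6833 -0.1008] fin in cup [(np.float64(-0.08319417870444219), np.float64(-0.08358046628709241)), (np.float64(-0.1272234253774599), np.float64(-0.0834500242241109)), (np.float64(-0.006210802367300319), np.float64(-0.08512743835082258))]
```

```bash
cat >> h.py <<'E'
from scipy.spatial.transform import Rotation as Ro
np.set_printoptions(precision=2,suppress=True)
YAW=-4.93; CO=np.array([.6702,-.0144])
def RT(yaw,pitch):
    "tool x forward-down, pitch=0 pointing down, + leans tip back to robot; -90 = pointing ahead"
    return Ro.from_euler('z',yaw,degrees=True).as_matrix()@Ro.from_euler('y',pitch,degrees=True).as_matrix()@np.diag([1.,-1,-1])
def cup(x,y): 
    a=np.radians(YAW); return CO+np.array([np.cos(a)*x-np.sin(a)*y,np.sin(a)*x+np.cos(a)*y])
def go(pos,R):
    s=bot.read_state(); A=s['tcp_rot']
    print('shift mm',A.T@(np.array(pos)-s['position'])*1000,'rot',Ro.from_matrix(A.T@R).as_rotvec(degrees=True))
E
python3 - <<'E'
from h import *
print(cup(-.1085,-.0835), RT(0,25)[:,2])
go([*cup(-.1085,-.0835),.36],RT(YAW,0))
E
```

```text
[ 0.55 -0.09] [-0.42  0.   -0.91]
shift mm [-548.79 -503.6  -137.54] rot [ -0.05   0.16 163.46]
```

```bash
python3 -m jog '[[[0,0,-138],[0,0,0],0.5],[[0,0,-138],[0,0,0],0.5],[[-100,-90,-138],[0,0,30],0.5],[[-549,-504,-138],[0,0,163.5],0.5],[[-549,-504,-138],[0,0,163.5],0.5],[[-549,-504,-138],[0,0,163.5],0.5],[[-549,-504,-138],[0,0,163.5],0.5],[[-549,-504,-138],[0,0,163.5],0.5],[[-549,-504,-138],[0,0,163.5],0.5],[[-549,-504,-138],[0,0,163.5],0.5],[[-549,-504,-138],[0,0,163.5],0.5],[[-549,-504,-138],[0,0,163.5],0.5]]'; python3 - <<'E'
from h import *
go([*cup(-.1085,-.0835),.36],RT(YAW,0))
E
```

```text
time_s: 1.1
position: [0.4098, 0.2084, 0.3422]
tcp_rot: [[0.06, 0.998, -0.0], [0.998, -0.06, -0.0], [-0.0, -0.0, -1.0]]
force: [-0.3, -0.1, -0.3]
opening: 0.504
shift mm [-287.48  162.59  -17.89] rot [-0.01  0.02 91.5 ]
```

```bash
python3 -m jog '[[[-287,163,-18],[0,0,91.5],0.5],[[-287,163,-18],[0,0,91.5],0.5],[[-287,163,-18],[0,0,91.5],0.5],[[-287,163,-18],[0,0,91.5],0.5],[[-287,163,-18],[0,0,91.5],0.5],[[-287,163,-18],[0,0,91.5],0.5],[[-287,163,-18],[0,0,91.5],0.5],[[-287,163,-18],[0,0,91.5],0.5],[[-287,163,-18],[0,0,91.5],0.5],[[-287,163,-18],[0,0,91.5],0.5],[[-287,163,-18],[0,0,91.5],0.5],[[-287,163,-18],[0,0,91.5],0.5]]'; python3 - <<'E'
from h import *
go([*cup(-.1085,-.0835),.238],RT(YAW,0))
E
```

```text
time_s: 2.1
position: [0.5568, -0.0855, 0.3594]
tcp_rot: [[1.0, 0.01, -0.002], [0.01, -1.0, 0.001], [-0.002, -0.001, -1.0]]
force: [-0.2, -0.1, -0.3]
opening: 0.498
shift mm [ -1.66   2.88 121.4 ] rot [-0.04  0.1   5.48]
```

```bash
python3 -m jog '[[[-2,3,0],[0,0,5.5],0.5],[[-2,3,20],[0,0,5.5],0.5],[[-2,3,50],[0,0,5.5],0.5],[[-2,3,80],[0,0,5.5],0.5],[[-2,3,100],[0,0,5.5],0.5],[[-2,3,121],[0,0,5.5],0.5],[[-2,3,121],[0,0,5.5],0.5],[[-2,3,121],[0,0,5.5],0.5]]'; python3 - <<'E'
from h import *
go([*cup(-.1085,-.0835),.238],RT(YAW,0))
go([*cup(-.1085,.09),.238],RT(YAW,0))
cv2.imwrite('pics/s1.png',vision.capture('top')[:,:,::-1])
E
```

```text
time_s: 2.77
position: [0.5543, -0.0877, 0.2381]
tcp_rot: [[0.997, -0.079, -0.003], [-0.079, -0.997, 0.001], [-0.003, -0.001, -1.0]]
force: [0.7, 0.5, 0.0]
opening: 0.505
shift mm [0.71 0.47 0.13] rot [-0.05  0.2   0.39]
shift mm [   1.89 -173.02    0.3 ] rot [-0.05  0.2   0.39]
```

```bash
python3 -m jog '[[[0,-10,0],[0,0,0.4],0.5],[[0,-25,0],[0,0,0.4],0.5],[[0,-45,0],[0,0,0.4],0.5],[[0,-65,0],[0,0,0.4],0.5],[[1,-85,0],[0,0,0.4],0.5],[[1,-105,0],[0,0,0.4],0.5],[[1,-120,0],[0,0,0.4],0.5],[[1,-130,0],[0,0,0.4],0.5],[[1,-140,0],[0,0,0.4],0.5],[[1,-145,0],[0,0,0.4],0.5],[[1,-150,0],[0,0,0.4],0.5],[[1,-150,0],[0,0,0.4],0.5]]'; python3 -m jog '[[[0,-5,0],[0,0,0],0.5],[[0,-10,0],[0,0,0],0.5],[[0,-15,0],[0,0,0],0.5]]';python3 -m jog '[[[0,-4,0],[0,0,0],0.5],[[0,-8,0],[0,0,0],0.5],[[0,-8,0],[0,0,0],0.5]]'
```

```text
time_s: 3.82
position: [0.568, 0.0623, 0.2395]
tcp_rot: [[0.996, -0.086, 0.0], [-0.086, -0.996, 0.001], [0.0, -0.001, -1.0]]
force: [0.1, 0.7, -0.1]
opening: 0.501
time_s: 4.07
position: [0.5691, 0.0761, 0.2392]
tcp_rot: [[0.996, -0.087, -0.001], [-0.087, -0.996, -0.0], [-0.001, 0.0, -1.0]]
force: [-0.8, -1.7, 0.9]
opening: 0.499
time_s: 4.32
position: [0.5699, 0.0854, 0.2391]
tcp_rot: [[0.996, -0.086, -0.0], [-0.086, -0.996, 0.001], [-0.0, -0.001, -1.0]]
force: [0.7, -0.4, -0.6]
opening: 0.501
```

```bash
python3 - <<'E'
from h import *
im=vision.capture('side')[:,:,::-1]; cv2.imwrite('pics/s2.png',cv2.resize(im[100:300,180:420],None,fx=3,fy=3))
E
```

```text
(no output)
```

View pics/s2.png

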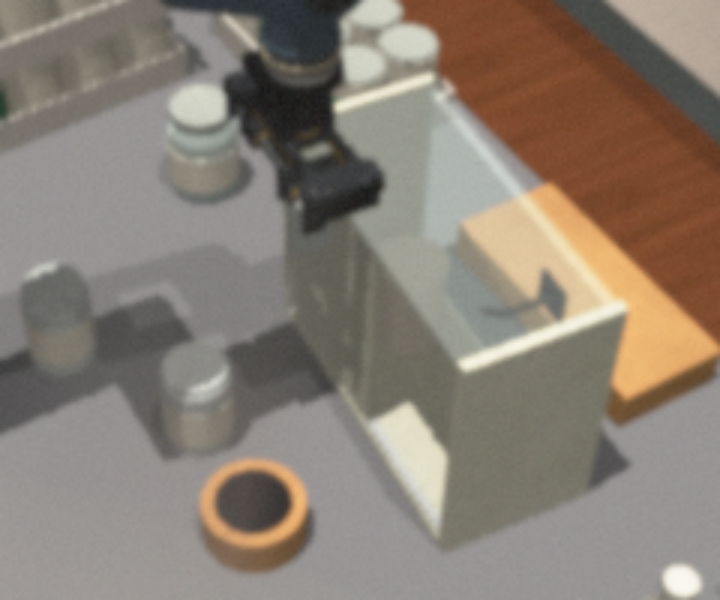

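The door has slid left and the right half with the hook is open (door edge at about (365,300) in the crop). I'll push on in small steps to the stop.

```bash
for i in 1 2 3; do python3 -m jog '[[[0,-3,0],[0,0,0],0.5],[[0,-5,0],[0,0,0],0.5],[[0,-5,0],[0,0,0],0.5],[[0,-5,0],[0,0,0],0.5]]' | egrep 'pos|force'; done
```

```text
position: [0.5703, 0.0897, 0.2391]
force: [0.1, 0.5, -0.2]
position: [0.5708, 0.0946, 0.2392]
force: [-0.6, 0.1, -0.2]
position: [0.5711, 0.0978, 0.2391]
force: [-0.1, -6.2, 0.4]
```

```bash
python3 -m jog '[[[0,6,0],[0,0,0],0.5],[[0,12,0],[0,0,0],0.4],[[0,12,-40],[0,0,0],0.3],[[0,12,-80],[0,0,0],0.2],[[0,12,-120],[0,0,0],0],[[0,12,-120],[0,0,0],0],[[0,12,-120],[0,0,0],0]]'; cat >> h.py <<'E'
SY=-17.1; B=np.array([.3842,-.247])
def scoop_tcp(back,xs=.017,zs=.027,tilt=25):
    R=RT(SY,tilt); a=np.radians(SY)
    return np.array([*(B+xs*np.array([np.cos(a),np.sin(a)])),zs])+R[:,2]*(.0187-back),R
E
python3 - <<'E'
from h import *
P,R=scoop_tcp(.15); print(P); go(P,R)
E
```

```text
time_s: 5.95
position: [0.5719, 0.0873, 0.3627]
tcp_rot: [[0.996, -0.086, 0.008], [-0.086, -0.996, 0.0], [0.008, -0.001, -1.0]]
force: [-0.8, 0.6, -0.3]
opening: 0.866
[ 0.45 -0.27  0.15]
shift mm [-89.04 364.78 215.6 ] rot [  2.54 -25.35  12.  ]
```

```bash
python3 -m jog '[[[-89,40,0],[0,0,0],0],[[-89,80,0],[0,0,0],0],[[-89,120,0],[0,0,0],0],[[-89,365,0],[2.5,-25.3,12],0],[[-89,365,0],[2.5,-25.3,12],0],[[-89,365,0],[2.5,-25.3,12],0],[[-89,365,0],[2.5,-25.3,12],0],[[-89,365,0],[2.5,-25.3,12],0],[[-89,365,0],[2.5,-25.3,12],0],[[-89,365,60],[2.5,-25.3,12],0],[[-89,365,100],[2.5,-25.3,12],0],[[-89,365,100],[2.5,-25.3,12],0]]'; python3 - <<'E'
from h import *
P,R=scoop_tcp(.15); go(P,R)
im=vision.capture('top')[:,:,::-1]; cv2.imwrite('pics/s3.png',cv2.resize(im[100:300,200:440],None,fx=3,fy=3))
E
```

```text
time_s: 6.95
position: [0.4476, -0.2689, 0.2537]
tcp_rot: [[0.86, -0.297, -0.415], [-0.267, -0.955, 0.13], [-0.435, -0.0, -0.9]]
force: [0.2, 0.8, -1.4]
opening: 0.999
shift mm [51.78 -2.24 94.55] rot [-0.1   0.78 -0.15]
```

View pics/s3.png

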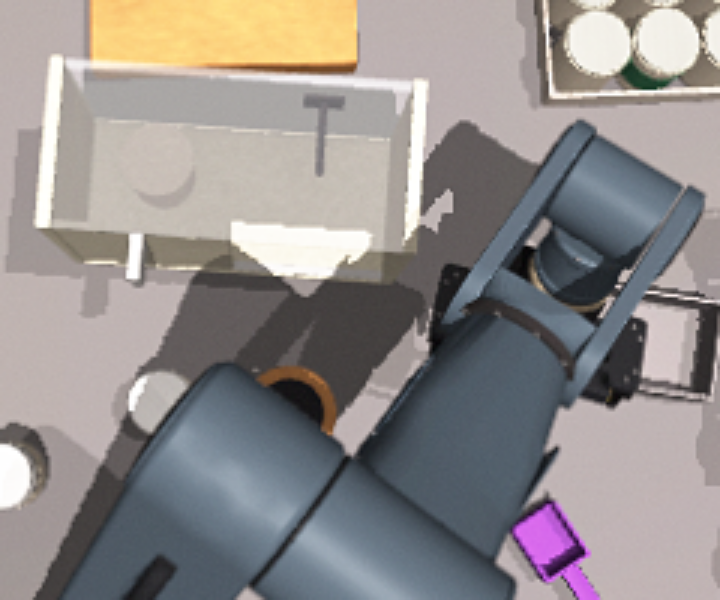

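Door is fully open (fin now at about (135,255) in this crop, i.e. px (245,185)). The gripper body is wide along the jaws and cannot enter the cupboard. So I'll grip the bowl's rear part, tool nearly vertical, enter with the scoop nearly level and then tip the handle up with the body staying outside.

```bash
python3 - <<'E'
from h import *
for z in (0,.045): print(onz('top',(200+515/3,100+540/3),z)*1000, onz('top',(200+550/3,100+500/3),z)*1000)
P,R=scoop_tcp(.10,-.016,.030,-8); print(P*1000); go(P,R)
print('final');P,R=scoop_tcp(0,-.016,.030,-8); print(P*1000)
E
```

```text
[ 280.37 -319.71    0.  ] [ 324.43 -360.51    0.  ]
[ 283.83 -311.79   45.  ] [ 326.63 -351.43   45.  ]
[ 358.09 -238.97  110.51]
shift mm [-21.41  -0.88 166.96] rot [-0.17 34.12 -0.12]
final
[ 371.39 -243.06   11.48]
```

```bash
python3 -m jog '[[[-21,-1,60],[0,34,0],0],[[-21,-1,100],[0,34,0],0],[[-21,-1,140],[0,34,0],0],[[-21,-1,167],[0,34,0],0],[[-21,-1,167],[0,34,0],0],[[-21,-1,167],[0,34,0],0],[[-21,-1,167],[0,34,0],0]]'; python3 - <<'E'
from h import *
im=vision.capture('wrist')[:,:,::-1]; cv2.imwrite('pics/w1.png',im); Tm=T()
a=np.radians(SY);
for n,(x,y,z) in dict(hole=(130,0,45),c1=(35,29,45),c2=(35,-29,45),c3=(-35,29,45),c4=(-35,-29,45)).items():
    w=[*(B+np.array([np.cos(a)*x-np.sin(a)*y,np.sin(a)*x+np.cos(a)*y])/1000),z/1000]; print(n,proj('wrist',w,Tm))
P,R=scoop_tcp(.0,-.016,.030,-8); go(P,R)
E
```

```text
time_s: 7.58
position: [0.3589, -0.2366, 0.1154]
tcp_rot: [[0.945, -0.295, 0.138], [-0.292, -0.955, -0.041], [0.144, -0.002, -0.99]]
force: [-0.6, 1.6, -0.3]
opening: 0.995
hole [288.22  -5.64]
c1 [245.53 142.35]
c2 [330.91 142.23]
c3 [246.96 243.36]
c4 [329.43 243.29]
shift mm [ -1.07   2.78 105.06] rot [-0.13 -0.28 -0.1 ]
```

View pics/w1.png

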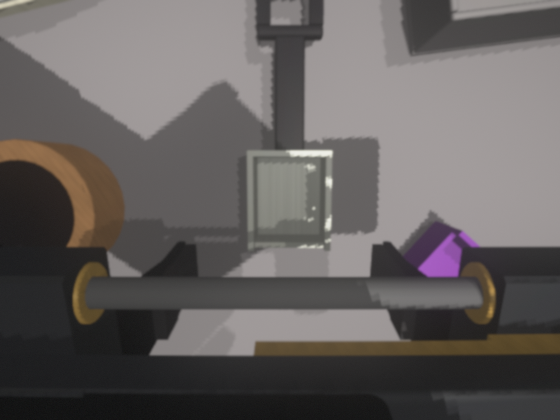

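The wrist view shows the bowl corners at (246,150)–(332,248), about 6 px lower than predicted. So the scoop sits about 4 mm nearer the robot; sideways it agrees.

```bash
sed -i 's/B=np.array(\[.3842,-.247\])/B=np.array([.3804,-.2458])/' h.py; python3 -m jog '[[[-5,2,30],[0,0,0],0],[[-5,2,60],[0,0,0],0],[[-5,2,85],[0,0,0],0],[[-5,2,100],[0,0,0],0],[[-5,2,105],[0,0,0],0],[[-5,2,105],[0,0,0],0],[[-5,2,105],[0,0,0],0],[[-5,2,105],[0,0,0],0.3],[[-5,2,105],[0,0,0],0.6],[[-5,2,105],[0,0,0],0.6],[[-5,2,105],[0,0,0],0.6],[[-5,2,105],[0,0,0],0.6]]'; python3 - <<'E'
from h import *
P,R=scoop_tcp(.0,-.016,.030,-8); go(P,R)
E
```

```text
time_s: 8.63
position: [0.3735, -0.2471, 0.0133]
tcp_rot: [[0.945, -0.294, 0.143], [-0.29, -0.956, -0.048], [0.151, 0.004, -0.989]]
force: [0.8, 1.4, 0.3]
opening: 0.706
shift mm [-7.38 -3.26  0.7 ] rot [ 0.21 -0.66  0.04]
```

```bash
python3 -m jog '[[[0,0,0],[0,0,0],0.6],[[0,0,0],[0,0,0],0.6],[[0,0,0],[0,0,0],0.6],[[0,0,0],[0,0,0],0.6]]';python3 -c "
from h import *
P,R=scoop_tcp(.0,-.016,.030,-8); go(P,R)"; python3 -m jog '[[[0,0,-20],[0,0,0],0.6],[[0,0,-50],[0,0,0],0.6],[[0,0,-90],[0,0,0],0.6],[[0,0,-100],[0,0,0],0.6],[[0,0,-100],[0,0,0],0.6],[[0,0,-100],[0,0,0],0.6]]'; python3 - <<'E'
from h import *
cv2.imwrite('pics/w2.png',vision.capture('wrist')[:,:,::-1])
E
```

```text
time_s: 8.97
position: [0.3734, -0.2468, 0.0132]
tcp_rot: [[0.945, -0.294, 0.143], [-0.29, -0.956, -0.047], [0.15, 0.003, -0.989]]
force: [-0.0, 0.6, 6.2]
opening: 0.663
shift mm [-7.13 -3.02  0.61] rot [ 0.18 -0.64  0.03]
time_s: 9.47
position: [0.3592, -0.2424, 0.112]
tcp_rot: [[0.945, -0.294, 0.143], [-0.29, -0.956, -0.048], [0.151, 0.004, -0.989]]
force: [-0.4, 0.2, -1.5]
opening: 0.664
```

View pics/w2.png

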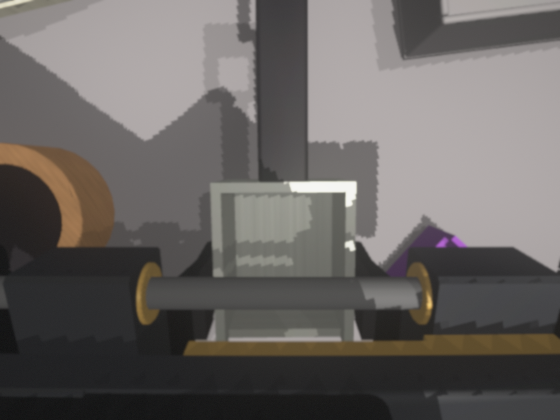

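```bash
python3 - <<'E'
from h import *
i=vision.camera_info('wrist')
d=350.5*58/145/1000
for px in [(284,182),(284,185)]:
    u=cv2.undistortPoints(np.array([[px]],float),i['intrinsics'],i['dist'])[0,0]
    p=i['mount']@np.array([u[0]*d,-u[1]*d,-d,1]); p=p[:3]-[0,0,bot.grip_depth]
    t=np.radians(-8); a=np.cos(t)*p[0]-np.sin(t)*p[2]; b=-np.sin(t)*p[0]-np.cos(t)*p[2]
    print(p*1000,'xg',35-a*1000,'zg',45-b*1000)
E
```

```text
[44.3  -0.3  -5.72] xg -8.070732413560485 zg 33.17383188511921
[43.14 -0.3  -6.03] xg -6.880194553043353 zg 33.02137401626416
```

Scoop gripped (bowl front rim at row 183, opening 0.664, i.e. 58 mm), not slipped; grip at x≈-8, z≈32 mm in the scoop frame. Next: waypoints.

```bash
cat >> h.py <<'E'
XG,ZG,TI=-8.,32.,-8.
def hang(dep,z,th,yc=-.085,yaw=None):
    yaw=YAW if yaw is None else yaw
    R=RT(yaw,TI-90+th); Rs=R@RT(0,TI).T
    h=np.array([*cup(dep/1000-.0825,yc),z/1000])
    return h-Rs@np.array([130-XG,0,40-ZG])/1000+R[:,2]*.0187,R
def hole():
    s=bot.read_state(); R=s['tcp_rot']; Rs=R@RT(0,TI).T
    h=s['position']-R[:,2]*.0187+Rs@np.array([130-XG,0,40-ZG])/1000
    a=np.radians(YAW); d=h[:2]-CO; X=np.array([np.cos(a),np.sin(a)]);Y=np.array([-X[1],X[0]])
    print('hole depth %.1f y %.1f z %.1f theta %.1f yaw %.1f'%(1000*(X@d)+82.5,1000*(Y@d),h[2]*1000,np.degrees(np.arctan2(Rs[0,0]*X[0]+Rs[1,0]*X[1],Rs[2,0])),np.degrees(np.arctan2(R[1,0],R[0,0]))),s['force'])
E
python3 - <<'E'
from h import *
hole()
for w in [(-55,243,85),(72,241,82)]:
    P,R=hang(*w); print(w,P*1000); go(P,R)
E
```

```text
hole depth -76.0 y -281.9 z 139.1 theta 89.4 yaw -17.1 [-0.96 -0.86 -2.04]
(-55, 243, 85) [393.82 -75.88 204.78]
shift mm [  -1.27 -168.77  -95.38] rot [  2.45   4.41 -11.93]
(72, 241, 82) [522.53 -86.98 195.9 ]
shift mm [ 122.28 -196.03  -67.81] rot [  2.76   7.4  -11.86]
```

```bash
python3 -m jog '[[[-10,0,-35],[0,0,0],0.6],[[-10,0,-70],[0,0,0],0.6],[[-10,-20,-95],[0,0,0],0.6],[[-5,-50,-95],[0.5,1,-3],0.6],[[-3,-85,-95],[1,2,-6],0.6],[[-1,-120,-95],[2,3,-9],0.6],[[-1,-150,-95],[2.5,4.4,-12],0.6],[[-1,-169,-95],[2.5,4.4,-12],0.6],[[-1,-169,-95],[2.5,4.4,-12],0.6],[[-1,-169,-95],[2.5,4.4,-12],0.6],[[-1,-169,-95],[2.5,4.4,-12],0.6]]'; python3 - <<'E'
from h import *
hole()
for w in [(-55,243,85),(72,241,82)]:
    P,R=hang(*w); go(P,R)
cv2.imwrite('pics/t4.png',vision.capture('top')[:,:,::-1])
im=vision.capture('side')[:,:,::-1]; cv2.imwrite('pics/s4.png',cv2.resize(im[130:330,180:420],None,fx=3,fy=3))
E
```

```text
time_s: 10.43
position: [0.3943, -0.0763, 0.2039]
tcp_rot: [[0.971, -0.084, 0.223], [-0.082, -0.996, -0.018], [0.224, -0.001, -0.975]]
force: [0.0, -0.4, -1.5]
opening: 0.663
hole depth -54.4 y -85.1 z 241.9 theta 85.1 yaw -4.8 [ 0.05 -0.44 -1.49]
shift mm [-0.34 -0.34 -0.99] rot [-0.06  0.08  0.1 ]
shift mm [123.59  -0.09  36.55] rot [-0.06  3.08  0.1 ]
```

View pics/s4.png

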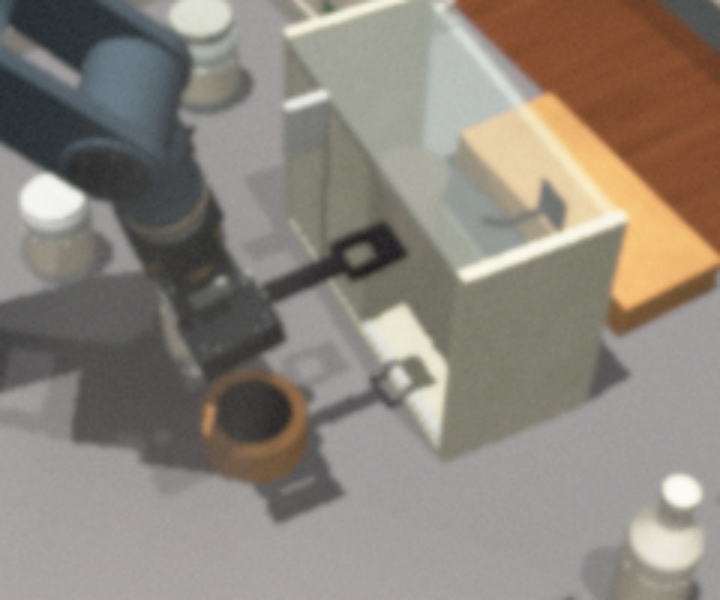

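```bash
python3 - <<'E'
from h import *
P=[*cup(-.0545-.0825,-.0851),.2419]; print('hole pred',proj('side',P),'obs',(300,214.3), 'top pred',proj('top',P))
t=[*cup(-.0025,-.085),.221];b=[*cup(.0205,-.085),.205]
print('tip',proj('side',t),'obs',(341.5,202.7),'bend',proj('side',b)); print('top',proj('top',t),proj('top',b))
im=cv2.imread('pics/t4.png'); x,y=proj('top',P).astype(int); print(im[y-8:y+22:2,x-6:x+8].mean(2).astype(int)); print(x,y)
E
```

```text
hole pred [298.61 214.36] obs (300, 214.3) top pred [303.94 201.95]
tip [341.57 203.38] obs (341.5, 202.7) bend [348.16 204.59]
top [306.65 157.3 ] [306.93 150.73]
[[ 70  59  67  65  64  66  63  66  64  67  66  67  66  67]
 [ 64  64  65  65  67  69  72  67  64  64  63  66  66  69]
 [ 67  67  69  67  66  64  65  63  59 122 130 103  62  45]
 [ 71  63  74  87  85 166 184 180 181 180 180 125  69  62]
 [ 68  63  79  88  86  80 159 178 175 176 182 114  67  60]
 [ 60  67  79  88  86  88 159 177 177 177 183 120  67  60]
 [ 40  46  57  58  57 152 170 169 168 170 172  93  55  57]
 [ 62  69  69  64  59  54  52  53  53  49  51  52  54  52]
 [ 87  91  83  62  64  69  66  74  75  59 164 186 183 180]
 [ 86  88  73  62  63  65  63  65  64  61 159 178 174 175]
 [ 86  90  72  67  68  66  69  67  66  53 159 179 175 178]
 [ 85  90  58  63  66  70  64  66  68  79 161 178 174 174]
 [ 86  91  51  66  69  68  67  66  70  80 162 178 175 175]
 [ 90  92  49  60  69  67  67  67  67 109 166 178 173 174]
 [ 91  93  54  59  66  65  69  66  69  59 150 178 177 178]]
303 201
```

Projected hole and hook agree with the pictures to about 1 px (hole (304,202) in the top view, tip (341,203) in the side view). Entering.

```bash
python3 -m jog '[[[15,0,4],[0,0,0],0.6],[[35,0,10],[0,1,0],0.6],[[55,0,16],[0,1,0],0.6],[[75,0,22],[0,2,0],0.6],[[95,0,28],[0,2,0],0.6],[[110,0,33],[0,3,0],0.6],[[118,0,35],[0,3,0],0.6],[[124,0,37],[0,3,0],0.6],[[124,0,37],[0,3,0],0.6],[[124,0,37],[0,3,0],0.6]]'; python3 - <<'E'
from h import *
hole()
for w in [(70,241,75),(70,238,65),(70,232,57),(76,226,52),(84,219,47),(92,211,44),(99,205,42)]:
    P,R=hang(*w); print(w,P[0]*1000); go(P,R)
E
```

```text
time_s: 11.37
position: [0.5222, -0.0868, 0.1964]
tcp_rot: [[0.958, -0.085, 0.274], [-0.081, -0.996, -0.023], [0.275, -0.001, -0.962]]
force: [-1.3, 0.0, -1.0]
opening: 0.665
hole depth 71.7 y -84.7 z 241.3 theta 82.1 yaw -4.9 [-1.27  0.01 -1.  ]
(70, 241, 75) 526.9793763224092
shift mm [ 0.19  0.19 16.73] rot [-0.06  7.07  0.07]
(70, 238, 65) 539.34920441474
shift mm [ 5.65  0.22 42.83] rot [-0.06 17.07  0.06]
(70, 232, 57) 551.6970095909676
shift mm [11.88  0.25 66.17] rot [-0.07 25.07  0.06]
(76, 226, 52) 566.3850527736116
shift mm [22.14  0.28 83.94] rot [-0.07 30.07  0.06]
(84, 219, 47) 583.7509115573955
shift mm [ 34.92   0.31 102.65] rot [-0.07 35.07  0.05]
(92, 211, 44) 597.6579460736673
shift mm [ 45.03   0.34 118.1 ] rot [-0.07 38.07  0.05]
(99, 205, 42) 608.7045830314506
shift mm [ 53.34   0.36 129.36] rot [-0.08 40.07  0.05]
```

```bash
python3 -m jog '[[[0,0,8],[0,3.5,0],0.6],[[0,0,17],[0,7,0],0.6],[[3,0,30],[0,12,0],0.6],[[6,0,43],[0,17,0],0.6],[[9,0,55],[0,21,0],0.6],[[12,0,66],[0,25,0],0.6],[[12,0,66],[0,25,0],0.6],[[12,0,66],[0,25,0],0.6],[[12,0,66],[0,25,0],0.6]]'; python3 - <<'E'
from h import *
hole()
for w in [(76,226,52),(84,219,47),(92,211,44),(99,204,42)]:
    P,R=hang(*w); go(P,R)
cv2.imwrite('pics/t5.png',vision.capture('top')[:,:,::-1])
im=vision.capture('side')[:,:,::-1]; cv2.imwrite('pics/s5.png',cv2.resize(im[150:280,260:400],None,fx=4.5,fy=4.5,interpolation=cv2.INTER_CUBIC))
E
```

```text
time_s: 12.12
position: [0.5525, -0.0644, 0.1504]
tcp_rot: [[0.816, -0.027, 0.578], [-0.069, -0.996, 0.05], [0.575, -0.08, -0.814]]
force: [0.2, -0.1, -0.8]
opening: 0.661
hole depth 78.0 y -60.5 z 235.6 theta 62.9 yaw -4.8 [ 0.17 -0.07 -0.82]
shift mm [-3.33 28.14 30.1 ] rot [-5.69 10.92 -0.44]
shift mm [ 2.62 30.33 51.86] rot [-5.68 15.92 -0.69]
shift mm [ 7.1  32.11 69.68] rot [-5.66 18.92 -0.84]
shift mm [10.69 33.53 83.79] rot [-5.65 20.92 -0.94]
```

View pics/s5.png

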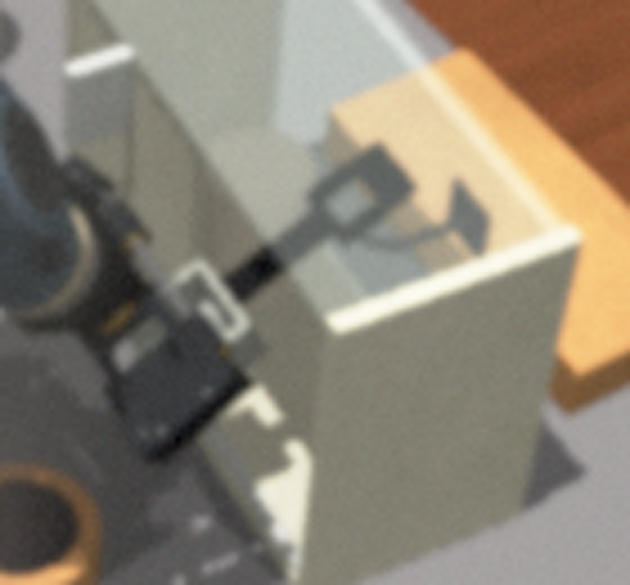

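The arm deviated: hole is about 24 mm left of line and rolled 5° (hole at crop (350,200), left of the hook). Probably a wrist limit or singularity; checking joints.

```bash
python3 - <<'E'
from h import *
s=bot.read_state(); print(np.array(s['joint_positions']),np.array(s['qvel']))
E
python3 -m jog '[[[0,0,0],[0,0,0],0.6]]'; python3 -c "
from h import *
hole(); s=bot.read_state(); print(np.array(s['joint_positions']))"
```

```text
[-28.77  27.58 122.65  91.85  18.75 -22.4 ] [ 0.46 -1.12 -1.64 -9.79  0.12 10.46]
time_s: 12.3
position: [0.5522, -0.0642, 0.1502]
tcp_rot: [[0.817, -0.028, 0.576], [-0.07, -0.996, 0.051], [0.572, -0.082, -0.816]]
force: [-0.8, 0.2, -1.9]
opening: 0.663
hole depth 78.0 y -60.4 z 235.0 theta 63.1 yaw -4.9 [-0.75  0.25 -1.94]
[-28.74  27.5  122.53  91.51  18.77 -22.11]
```

The wrist is halfway through its J4 flip (J4≈92, singular near J5=0). I'll back off a little above the hook and let it finish flipping.

```bash
python3 - <<'E'
from h import *
for w in [(60,235,61),(58,234,57)]:
    P,R=hang(*w); go(P,R)
E
```

```text
shift mm [-14.45  24.57  -7.71] rot [-5.76  2.1  -0.06]
shift mm [-15.46  25.49   1.47] rot [-5.75  6.09 -0.26]
```

```bash
python3 -m jog '[[[-8,0,-4],[0,0,0],0.6],[[-14,0,-8],[0,2,0],0.6],[[-15,8,-4],[-2,4,0],0.6],[[-15,16,0],[-4,6,0],0.6],[[-15,25,1],[-5.7,6,0],0.6],[[-15,25,1],[-5.7,6,0],0.6],[[-15,25,1],[-5.7,6,0],0.6],[[-15,25,1],[-5.7,6,0],0.6]]'; python3 - <<'E'
from h import *
hole(); s=bot.read_state(); print(np.array(s['joint_positions']))
P,R=hang(58,234,57); go(P,R)
E
```

```text
time_s: 12.97
position: [0.5411, -0.0878, 0.1394]
tcp_rot: [[0.751, -0.087, 0.654], [-0.068, -0.996, -0.055], [0.656, -0.003, -0.754]]
force: [-0.3, 0.2, -2.2]
opening: 0.665
hole depth 59.2 y -84.7 z 235.4 theta 57.0 yaw -5.2 [-0.27  0.18 -2.2 ]
[-30.35  31.24 128.93 136.73  24.43 -68.95]
shift mm [-1.84  0.73  0.16] rot [-0.11 -0.03 -0.18]
```

On the line again (y -84.7), past the singularity. Onto the hook.

```bash
python3 - <<'E'
from h import *
for w in [(70,231,55),(77,225,51),(84,218,47),(92,211,44),(99,204.5,42)]:
    P,R=hang(*w); go(P,R)
E
```

```text
shift mm [ 5.58  0.74 15.11] rot [-0.1   1.97 -0.18]
shift mm [ 8.11  0.76 33.79] rot [-0.1   5.97 -0.18]
shift mm [10.64  0.79 53.11] rot [-0.09  9.97 -0.19]
shift mm [13.89  0.81 70.64] rot [-0.09 12.97 -0.19]
shift mm [16.32  0.83 84.74] rot [-0.08 14.97 -0.19]
```

```bash
python3 -m jog '[[[3,0.5,8],[0,1,0],0.6],[[5.5,0.7,15],[0,2,0],0.6],[[7,0.7,25],[0,4,0],0.6],[[8,0.8,34],[0,6,0],0.6],[[9.5,0.8,43],[0,8,0],0.6],[[10.6,0.8,53],[0,10,0],0.6],[[10.6,0.8,53],[0,10,0],0.6],[[10.6,0.8,53],[0,10,0],0.6]]'; python3 - <<'E'
from h import *
hole(); print(np.array(bot.read_state()['joint_positions']))
for w in [(84,218,47),(92,211,44),(99,204.5,42)]:
    P,R=hang(*w); go(P,R)
im=vision.capture('side')[:,:,::-1]; cv2.imwrite('pics/s6.png',cv2.resize(im[150:280,260:400],None,fx=4.5,fy=4.5,interpolation=cv2.INTER_CUBIC))
E
```

```text
time_s: 13.63
position: [0.5834, -0.0922, 0.1053]
tcp_rot: [[0.628, -0.087, 0.774], [-0.059, -0.996, -0.065], [0.776, -0.005, -0.63]]
force: [0.5, -0.1, -1.7]
opening: 0.666
hole depth 83.8 y -85.6 z 216.9 theta 47.1 yaw -5.3 [ 0.52 -0.06 -1.69]
[-30.02  43.59 129.86 152.12  45.05 -85.71]
shift mm [ 0.96  0.04 -0.32] rot [-0.11  0.09 -0.25]
shift mm [ 1.16  0.07 17.5 ] rot [-0.11  3.09 -0.26]
shift mm [ 1.13  0.1  31.81] rot [-0.1   5.09 -0.26]
```

View pics/s6.png

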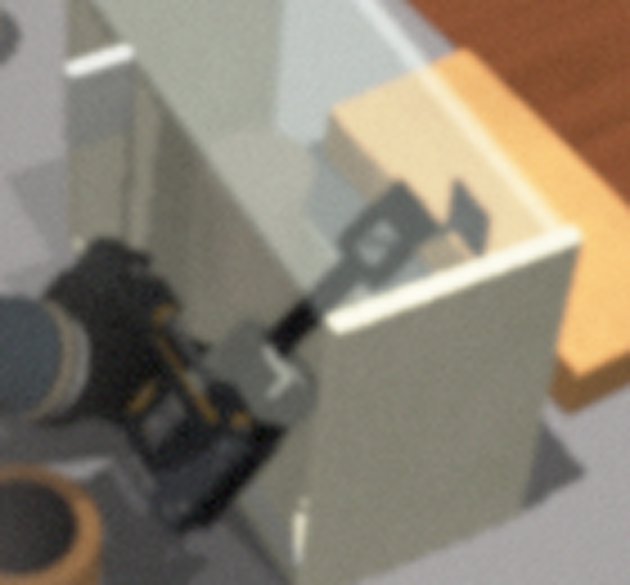

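The hook tip shows inside the hole (about (378,240) in the crop), with no contact force. Continue to the bend.

```bash
python3 -m jog '[[[1,0,9],[0,1.5,0],0.6],[[1,0,18],[0,3,0],0.6],[[1,0,25],[0,4,0],0.6],[[1,0,32],[0,5,0],0.6],[[1,0,32],[0,5,0],0.6],[[1,0,32],[0,5,0],0.6],[[1,0,32],[0,5,0],0.6]]'; python3 - <<'E'
from h import *
hole(); print(np.array(bot.read_state()['joint_positions']))
for w in [(100,202,41),(100,200,40),(101,199,38)]:
    P,R=hang(*w); go(P,R); print('grip',P-R[:,2]*.0187)
E
```

```text
time_s: 14.27
position: [0.6087, -0.0946, 0.0875]
tcp_rot: [[0.556, -0.088, 0.826], [-0.052, -0.996, -0.071], [0.829, -0.003, -0.559]]
force: [-0.4, 0.3, -0.9]
opening: 0.663
hole depth 99.0 y -85.7 z 205.9 theta 42.0 yaw -5.3 [-0.42  0.28 -0.91]
[-29.33  49.93 128.55 155.14  54.65 -89.01]
shift mm [-2.5  -0.15  5.35] rot [-0.01  0.96 -0.21]
grip [ 0.6  -0.09  0.09]
shift mm [-3.97 -0.14  8.86] rot [-0.01  1.96 -0.21]
grip [ 0.6  -0.09  0.09]
shift mm [-3.73 -0.14 15.04] rot [-0.01  3.96 -0.21]
grip [ 0.6  -0.09  0.09]
```

```bash
python3 -m jog '[[[-2,0,4],[0,1,0],0.6],[[-3,0,8],[0,2,0],0.6],[[-2,0,13],[0,4,0],0.6],[[-2,0,13],[0,4,0],0.6],[[-2,0,13],[0,4,0],0.6]]'; python3 -c "
from h import *
hole()"; python3 -m jog '[[[-1,0,1],[0,0,0],0.6],[[-1,0,1],[0,0,0],0.6],[[-1,0,1],[0,0,0],0.6]]';python3 -c "
from h import *
hole()"
```

```text
time_s: 14.68
position: [0.6185, -0.0957, 0.0781]
tcp_rot: [[0.497, -0.088, 0.863], [-0.047, -0.996, -0.075], [0.866, -0.003, -0.5]]
force: [0.3, 0.2, -0.4]
opening: 0.663
hole depth 100.4 y -86.0 z 201.2 theta 38.0 yaw -5.4 [ 0.31  0.22 -0.4 ]
time_s: 14.93
position: [0.6192, -0.0958, 0.0774]
tcp_rot: [[0.496, -0.088, 0.864], [-0.046, -0.996, -0.075], [0.867, -0.003, -0.498]]
force: [-0.2, -0.1, 0.6]
opening: 0.663
hole depth 100.8 y -86.0 z 200.5 theta 37.9 yaw -5.3 [-0.15 -0.09  0.59]
```

Weight is taken by the hook (z force from -1.5 to +0.6 N). Loosening the fingers slowly.

```bash
python3 -m jog '[[[0,0,0],[0,0,0],0.36],[[0,0,0],[0,0,0],0.345],[[0,0,0],[0,0,0],0.34],[[0,0,0],[0,0,0],0.337],[[0,0,0],[0,0,0],0.335],[[0,0,0],[0,0,0],0.333],[[0,0,0],[0,0,0],0.331],[[0,0,0],[0,0,0],0.329],[[0,0,0],[0,0,0],0.327],[[0,0,0],[0,0,0],0.325],[[0,0,0],[0,0,0],0.323],[[0,0,0],[0,0,0],0.32]]'; python3 - <<'E'
from h import *
hole()
im=vision.capture('side')[:,:,::-1]; cv2.imwrite('pics/s7.png',im)
E
python3 -m jog '[[[0,0,0],[0,0,0],0.31],[[0,0,0],[0,0,0],0.3],[[0,0,0],[0,0,0],0.28],[[0,0,0],[0,0,0],0.25],[[0,0,0],[0,0,0],0.2],[[0,0,0],[0,0,0],0.1],[[0,0,0],[0,0,0],0],[[0,0,0],[0,0,0],0],[[0,0,0],[0,0,0],0],[[0,0,0],[0,0,0],0],[[0,0,0],[0,0,0],0]]'
python3 - <<'E'
from h import *
im=vision.capture('side')[:,:,::-1]; cv2.imwrite('pics/s8.png',im)
a=[cv2.resize(cv2.imread(f'pics/s{k}.png')[150:280,280:380],None,fx=4,fy=4,interpolation=cv2.INTER_CUBIC) for k in(7,8)]
cv2.imwrite('pics/s78.png',np.hstack(a))
E
```

```text
time_s: 15.93
position: [0.6185, -0.0955, 0.0758]
tcp_rot: [[0.499, -0.088, 0.862], [-0.047, -0.996, -0.075], [0.866, -0.003, -0.501]]
force: [-0.6, 0.4, 1.2]
opening: 0.68
hole depth 100.5 y -85.8 z 198.8 theta 38.1 yaw -5.4 [-0.58  0.45  1.15]
time_s: 16.9
position: [0.6187, -0.0956, 0.0761]
tcp_rot: [[0.498, -0.088, 0.863], [-0.047, -0.996, -0.075], [0.866, -0.003, -0.5]]
force: [0.3, 1.1, -0.2]
opening: 0.994
```

View pics/s78.png

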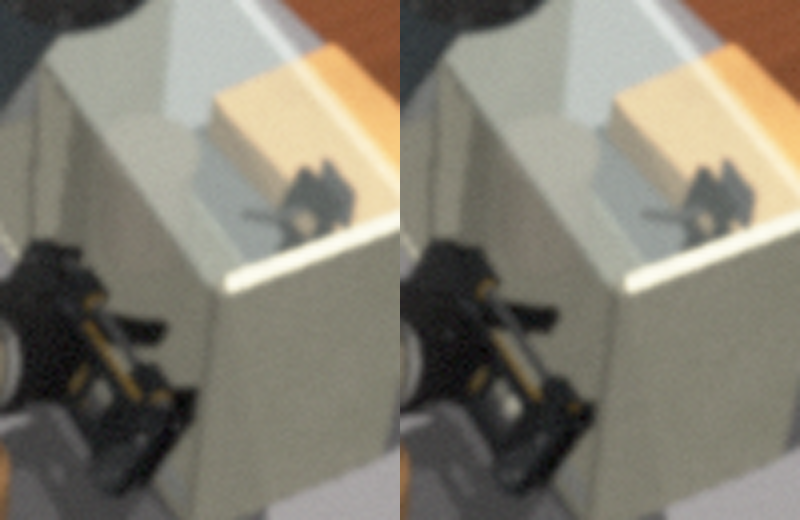

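The scoop has swung free and hangs on the bar (handle at about (305,210) left panel, hook tip (245,215)), unchanged between the two. Retracting along the tool axis, then up.

```bash
python3 -m jog '[[[0,0,-10],[0,0,0],0],[[0,0,-25],[0,0,0],0],[[0,0,-40],[0,0,0],0],[[0,0,-60],[0,0,0],0],[[0,0,-80],[0,0,0],0],[[0,0,-100],[0,0,0],0.3],[[0,0,-110],[0,0,0],0.5],[[0,0,-110],[0,0,0],0.5]]'; python3 - <<'E'
from h import *
s=bot.read_state();print(np.array(s['joint_positions']),s['force'])
go([.44,-.06,.36],RT(YAW,-50)); go([.44,.10,.40],RT(YAW,0))
E
```

```text
time_s: 17.62
position: [0.5457, -0.0936, 0.1336]
tcp_rot: [[0.504, -0.087, 0.859], [-0.047, -0.996, -0.073], [0.862, -0.004, -0.506]]
force: [-0.4, 0.2, 0.4]
opening: 0.851
[-36.46  49.54 139.97 150.8   67.79 -95.13] [-0.4   0.18  0.42]
shift mm [ 140.36  -25.09 -207.89] rot [-0.07 -9.58 -0.2 ]
shift mm [ 167.32 -184.63 -239.87] rot [ -0.15 -59.58  -0.16]
```

```bash
python3 -m jog '[[[26,0,-15],[0,0,0],0.5],[[52,0,-35],[0,0,0],0.5],[[80,-5,-70],[0,-3,0],0.5],[[110,-15,-120],[0,-6,0],0.5],[[140,-25,-170],[0,-9.6,0],0.5],[[140,-25,-208],[0,-9.6,0],0.5],[[140,-25,-208],[0,-9.6,0],0.5],[[140,-25,-208],[0,-9.6,0],0.5],[[140,-25,-208],[0,-9.6,0],0.5]]'; python3 - <<'E'
from h import *
s=bot.read_state();print(np.array(s['joint_positions']),s['force'])
go([.46,.10,.40],RT(YAW,0))
cv2.imwrite('pics/t9.png',vision.capture('top')[:,:,::-1]);cv2.imwrite('pics/s9.png',vision.capture('side')[:,:,::-1])
a=cv2.imread('pics/t9.png')[115:215,205:345];b=cv2.imread('pics/s9.png')[150:250,285:425]
cv2.imwrite('pics/ts9.png',np.vstack([cv2.resize(q,None,fx=3,fy=3,interpolation=cv2.INTER_CUBIC) for q in(a,b)]))
E
```

```text
time_s: 18.37
position: [0.4705, -0.0553, 0.321]
tcp_rot: [[0.638, -0.07, 0.767], [-0.058, -0.997, -0.043], [0.768, -0.018, -0.64]]
force: [-0.4, 0.4, 1.1]
opening: 0.501
[-37.69  -0.39 132.05  82.47  26.04 -14.08] [-0.44  0.44  1.12]
shift mm [  44.89 -155.51  -65.3 ] rot [ -1.34 -50.17   0.41]
```

View pics/ts9.png

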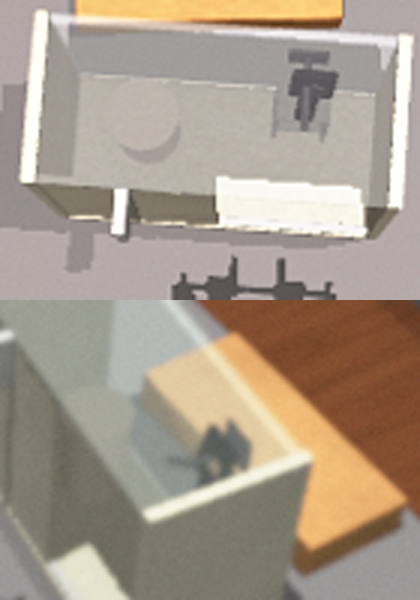

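```bash
python3 - <<'E'
from h import *
a=np.radians(YAW); X=np.array([np.cos(a),np.sin(a)]);Y=np.array([-X[1],X[0]])
for n,u,v,z in [('endL',290,70,.233),('endR',338,72,.233),('endlowL',290,96,.19),('endlowR',333,98,.19),('bar start',308,125,.11),('bowlL',273,130,.105),('bowlR',328,138,.105)]:
    p=onz('top',(205+u/3,115+v/3),z)[:2]-CO; print(n,'rel bend x %.1f y %.1f'%(1000*X@p-20.5,1000*Y@p+85))
E
```

```text
endL rel bend x 30.1 y 18.5
endR rel bend x 31.3 y -28.5
endlowL rel bend x 13.4 y 16.2
endlowR rel bend x 14.4 y -27.1
bar start rel bend x 0.5 y -6.1
bowlL rel bend x -6.4 y 30.7
bowlR rel bend x -11.1 y -28.4
```

The scoop hangs on the hook: hole about 20 mm behind the bend, 5 mm sideways, about 14° from vertical, bowl inside; the fin is at crop (120,210). Next the door.

```bash
python3 -m jog '[[[10,-20,-30],[0,-7,0],0.5],[[20,-40,-50],[0,-14,0],0.5],[[30,-70,-60],[0,-21,0],0.5],[[40,-100,-65],[-1,-30,0],0.5],[[45,-140,-65],[-1,-40,0],0.5],[[45,-155,-65],[-1,-50,0],0.5],[[45,-155,-65],[-1,-50,0],0.5],[[45,-155,-65],[-1,-50,0],0.5],[[45,-155,-65],[-1,-50,0],0.5],[[45,-155,-65],[-1,-50,0],0.5],[[45,-155,-65],[-1,-50,0],0.5],[[45,-155,-65],[-1,-50,0],0.5]]'; python3 - <<'E'
from h import *
s=bot.read_state();print(np.array(s['joint_positions']),s['force'])
a=np.radians(YAW); X=np.array([np.cos(a),np.sin(a)]);Y=np.array([-X[1],X[0]])
for u,v in[(123,188),(119,236)]:
    p=onz('top',(205+u/3,115+v/3),.272)[:2]-CO; print('fin',X@p*1000,Y@p*1000)
go([*cup(-.1085,.0855),.36],RT(YAW,0))
E
```

```text
time_s: 19.47
position: [0.4613, 0.1005, 0.3994]
tcp_rot: [[0.995, -0.063, 0.074], [-0.065, -0.998, 0.016], [0.073, -0.02, -0.997]]
force: [0.6, -0.5, 0.2]
opening: 0.501
[-2.01  5.64 90.51  1.06 79.64 91.51] [ 0.62 -0.46  0.25]
fin -82.05240929959676 83.94867260336757
fin -127.78795024104595 84.26255003968828
shift mm [106.07  14.27  47.  ] rot [-1.21 -4.18  1.26]
```

```bash
python3 -m jog '[[[35,5,15],[0,-2,0],0.5],[[70,10,30],[-1,-4,1],0.5],[[106,14,47],[-1.2,-4.2,1.3],0.5],[[106,14,47],[-1.2,-4.2,1.3],0.5],[[106,14,47],[-1.2,-4.2,1.3],0.5]]'; python3 - <<'E'
from h import *
go([*cup(-.1085,.084),.238],RT(YAW,0))
E
```

```text
time_s: 19.88
position: [0.5702, 0.0779, 0.3555]
tcp_rot: [[0.996, -0.09, -0.004], [-0.09, -0.996, 0.002], [-0.004, -0.001, -1.0]]
force: [-0.8, 0.4, -0.3]
opening: 0.501
shift mm [ -0.45  -0.5  117.5 ] rot [-0.08  0.25 -0.23]
```

```bash
python3 -m jog '[[[0,0,25],[0,0,0],0.5],[[0,0,50],[0,0,0],0.5],[[0,0,80],[0,0,0],0.5],[[0,0,105],[0,0,0],0.5],[[0,0,117],[0,0,0],0.5],[[0,0,117],[0,0,0],0.5],[[0,0,117],[0,0,0],0.5]]'; python3 -m jog '[[[0,10,0],[0,0,0],0.5],[[0,25,0],[0,0,0],0.5],[[0,45,0],[0,0,0],0.5],[[0,60,0],[0,0,0],0.5],[[0,75,0],[0,0,0],0.5],[[0,90,0],[0,0,0],0.5],[[0,105,0],[0,0,0],0.5],[[0,120,0],[0,0,0],0.5],[[0,135,0],[0,0,0],0.5],[[0,150,0],[0,0,0],0.5],[[0,160,0],[0,0,0],0.5],[[0,160,0],[0,0,0],0.5]]';  python3 - <<'E'
from h import *
go([*cup(-.1085,-.0835-.0158),.238],RT(YAW,0))
E
```

```text
time_s: 20.47
position: [0.5696, 0.0776, 0.2442]
tcp_rot: [[0.996, -0.091, 0.005], [-0.091, -0.996, -0.001], [0.005, 0.0, -1.0]]
force: [-0.1, 0.1, 0.6]
opening: 0.498
time_s: 21.47
position: [0.5569, -0.085, 0.2463]
tcp_rot: [[0.995, -0.094, 0.01], [-0.094, -0.996, -0.004], [0.011, 0.003, -1.0]]
force: [0.3, 0.7, -0.3]
opening: 0.497
shift mm [-1.58 19.23  8.31] rot [ 0.19 -0.62 -0.49]
```

```bash
python3 -m jog '[[[0,6,0],[0,0,0],0.5],[[0,12,0],[0,0,0],0.5],[[0,14,0],[0,0,0],0.5],[[0,14,0],[0,0,0],0.5]]' | egrep 'pos|force'; for i in 1 2 3; do python3 -m jog '[[[0,2,0],[0,0,0],0.5],[[0,3,0],[0,0,0],0.5],[[0,3,0],[0,0,0],0.5],[[0,3,0],[0,0,0],0.5]]' | egrep 'pos|force'; done
```

```text
position: [0.5552, -0.097, 0.245]
force: [0.1, 0.3, -0.3]
position: [0.5548, -0.0994, 0.2447]
force: [0.3, 0.8, 1.8]
position: [0.5545, -0.1027, 0.2447]
force: [0.4, 1.1, -0.6]
position: [0.5544, -0.1032, 0.2446]
force: [1.8, 7.5, 0.2]
```

Door is at its shut stop (7.5 N). Back off, lift, and check.

```bash
python3 -m jog '[[[0,-8,0],[0,0,0],0.5],[[0,-16,0],[0,0,0],0.5],[[0,-17,0],[0,0,0],0.5],[[0,-17,-35],[0,0,0],0.5],[[0,-17,-75],[0,0,0],0.5],[[0,-17,-110],[0,0,0],0.5],[[-60,-40,-130],[0,0,0],0.5],[[-100,-80,-130],[0,0,0],0.5],[[-120,-120,-130],[0,0,0],0.5],[[-120,-160,-130],[0,0,0],0.5],[[-120,-200,-130],[0,0,0],0.5],[[-120,-230,-130],[0,0,0],0.5]]'; python3 -m jog '[[[0,-20,0],[0,0,0],0.5],[[0,-20,0],[0,0,0],0.5],[[0,-20,0],[0,0,0],0.5]]'>/dev/null; python3 - <<'E'
from h import *
t=vision.capture('top')[:,:,::-1]; cv2.imwrite('pics/t10.png',t);s=vision.capture('side')[:,:,::-1];cv2.imwrite('pics/s10.png',s)
f0=cv2.imread('pics/top0.png').astype(int); f=t.astype(int)
# fin column centroid: bright pixels just in front of cupboard front
for n,i in(('start',f0),('now',f)):
    m=i[184:197,270:330].min(2); ys,xs=np.where(m>185); print(n,'fin px',xs.mean()+270 if len(xs) else None,ys.mean()+184,len(xs))
t9=cv2.imread('pics/t9.png').astype(int)
print('hang region diff',np.abs(f[130:165,295:325]-t9[130:165,295:325]).mean())
cv2.imwrite('pics/fin.png',cv2.resize(np.hstack([t[110:270,200:440],s[150:310,220:380]]),None,fx=2,fy=2,interpolation=cv2.INTER_CUBIC))
E
```

```text
time_s: 23.8
position: [0.4533, 0.1174, 0.3741]
tcp_rot: [[0.996, -0.094, 0.009], [-0.094, -0.996, -0.004], [0.009, 0.003, -1.0]]
force: [1.3, -0.1, 0.5]
opening: 0.502
start fin px 292.22935779816515 189.19266055045873 109
now fin px 291.39285714285717 189.0625 112
hang region diff 2.5584126984126985
```

```bash
python3 - <<'E'
from h import *
f0=cv2.imread('pics/top0.png').astype(int);f=cv2.imread('pics/t10.png').astype(int);t9=cv2.imread('pics/t9.png').astype(int)
for n,i in(('start',f0),('now',f)):
    m=i[188:197,296:314].min(2).astype(float); m=np.clip(m-170,0,None); print(n,'fin col',(m.sum(0)@np.arange(296,314))/m.sum())
d=np.abs(f-f0).mean(2)
for n,(x,y,r) in dict(tape=(296,237,17),tin=(254,234,12),tin2=(203,257,12),jar=(153,178,14),spray=(400,168,14),caddy=(413,212,26)).items():
    print(n,d[y-r:y+r,x-r:x+r].mean().round(1), end=' ')
b=vision.capture('side')[:,:,::-1].astype(int); s0=cv2.imread('pics/s10.png').astype(int)
print('\nscoop motion side',np.abs(b-s0)[190:240,335:375].mean(),'bg',np.abs(b-s0)[330:400,150:250].mean(), 'hang top', np.abs(f-t9)[130:150,295:325].mean(),'bg',np.abs(f-t9)[20:60,200:400].mean())
s9=cv2.imread('pics/s9.png').astype(int); print('side vs before door',np.abs(b-s9)[195:225,340:375].mean())
s=bot.read_state(); print(s['force'],s['qvel'],s['time_s'])
E
```

```text
start fin col 303.67811934900544
now fin col 304.03476331360946
tape 4.7 tin 57.3 tin2 6.6 jar 5.5 spray 5.4 caddy 5.9 
scoop motion side 1.7608333333333333 bg 1.7382380952380951 hang top 2.496111111111111 bg 2.050291666666667
side vs before door 11.927936507936508
[-0.19 -0.15 -0.51] [-0.71  0.11 -0.06  0.24  0.11  0.04] 24.2
```

```bash
python3 -m jog '[[[0,-40,-20],[0,0,0],0.5],[[-20,-80,-20],[0,0,0],0.5],[[-40,-120,-20],[0,0,0],0.5],[[-60,-160,-20],[0,0,0],0.5],[[-80,-200,-20],[0,0,0],0.5],[[-100,-240,-20],[0,0,0],0.5],[[-120,-270,-20],[0,0,0],0.5],[[-120,-270,-20],[0,0,0],0.5],[[-120,-270,-20],[0,0,0],0.5],[[-120,-270,-20],[0,0,0],0.5],[[-120,-270,-20],[0,0,0],0.5]]' | head -2; python3 - <<'E'
from h import *
f0=cv2.imread('pics/top0.png').astype(int);f=vision.capture('top')[:,:,::-1].astype(int)
t9=cv2.imread('pics/t9.png').astype(int)
d=np.abs(f-f0).mean(2)
for n,(x,y,r) in dict(tin=(254,234,12),tin2=(203,257,12),tape=(296,237,17)).items(): print(n,d[y-r:y+r,x-r:x+r].mean().round(1))
print('hang',np.abs(f-t9)[130:150,295:325].mean(), bot.read_state()['qvel'])
E
```

```text
time_s: 25.12
position: [0.3631, 0.4146, 0.3917]
tin 2.4
tin2 28.1
tape 3.8
hang 3.7283333333333335 [-0.12 -0.1  -0.17  0.21 -0.08  0.33]
```

```bash
python3 -c "
from rig import bot
print(bot.hand_in(), bot.read_state()['time_s'])"
```

```text
the job is handed in; nothing more can be done
the job is handed in; nothing more can be done
```

I slid the door fully open, hung the scoop on the hook by its hole, and slid the door shut again. The job was handed in at about 25 s of the 72 s allowed; no verdict was given.

**How it went:** I pushed the door to its open stop and gripped the scoop by its bowl. The handle went in nearly level under the roof, then I tipped it up onto the hook and loosened the fingers slowly. I pushed the door back until it met its shut stop at about 7.5 N.

**Last checks:**
- **Scoop:** before the door was shut, the hole was roughly 20 mm behind the bend and 5 mm to the side, with the handle about 14° from upright. Afterwards two side pictures in a row differed only by noise, so it was still. The top view of the hook matched the one from before the door was shut.
- **Door:** the fin is within about 1 mm of where it was at the start, when the door was essentially shut.
- **Other things:** none of the tins, jar, spray, tape or caddy had moved in the top-view comparison. The arm hid each tin in one of the two comparisons, but each was clear in the other.

**What disagreed or went wrong:**
- **Wrist flip:** over the hook, the arm passed through a wrist singularity and drifted about 24 mm sideways. There was no contact force, and I brought it back on line.
- **Side view:** the hook area looked different in the side view after the door was shut. I put this down to shading from the door.
- **Final picture:** I had used up the 12-picture limit, so the final state was checked only by numbers.

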